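# Stand the fallen splash shields back up

### The arm

A 6-joint arm with a two-finger parallel gripper is mounted at the origin on the work surface. World frame = base frame: x ahead of the robot, y to its left, z up, the work surface at z = 0. Lengths are in m, angles in rad, forces in N, time in s.
With the tool pointing down it reaches from about 0.35 to 0.975 m from the base axis. Payload 17.4 kg.
Tool frame: the origin (TCP) lies midway between the tips of the shut fingers; the grasp point (between the pads) lies 19 mm behind it (r.grip_depth is the distance from the TCP to the grasp point, in m); z points along the fingers, y is the direction in which the jaws open and shut (so a half turn about z gives the same grasp; the last joint's range is limited). The gripper opens to 85 mm and grips with 20 to 120 N. Pads are 22 mm wide; open, the fingers measure 114 mm over their backs; the gripper's body (76 mm by 85 mm) begins 54 mm behind the grasp point. The pads swing forward as they close: fully open they stand 13 mm farther back than shut.
Start: joints at [1.097, 0.116, 1.442, -0, 1.584, -0.038], TCP at [0.285, 0.612, 0.231] pointing down, gripper open.
Joint ranges: [-2.83, 2.83], [-0.83, 2.19], [0.07, 2.5], [-1.14, 4.28], [0.01, 3], [-2.97, 2.97]. Speed limits (rad/s): [1.89, 1.89, 2.22, 3.14, 3.14, 3.14].

### API

Orientations are given as a rotation vector (axis times angle).
In Python, from bench import r gives the robot as it stands. The module is installed in compiled form; this text tells all that it offers.
- The arm moves only by the tool play_rows, never from a script. Its argument "series" is a list of rows, each an object with "rotation": the turn, a rotation vector about the tool's x, y, z scaled (see below), a list of three; "translation": the shift along the tool's x, y, z scaled (see below), a list of three; "claw": the opening, from 0 (shut) to 1 (fully open). A call has 1 to 12 rows; each row is the pose to reach, as a shift and turn from the pose commanded when the call began, along the tool's axes at that moment; what a row does not reach only later rows make up. The controller multiplies each number of a shift by 0.75 m and each number of a turn by pi/4 rad. A row lasts 1/12 s, in which the tool goes at most 41.7 mm and 7.16 degrees, less where a joint would pass 70% of its speed; a pose out of reach is approached as far as the arm can. A call with a number of a shift or a turn outside -1 to 1 is refused whole. A call with a gripper value outside its range is refused whole. The fingers move at their own pace and stop on an object; "squeeze" is the grip in N (left out, the last holds). Time passes only in rows, so rows that repeat a pose let the fingers close. It gives the time, the measured TCP pose, the force and the opening at its end, in the units of the state.
- r.read_state(): the state, without advancing time (a new reading comes with each control period).
- r.grab_frame(name): name is "side" or "top"; returns a dict with "image" (420x560x3 uint8, red, green, blue), "range_z" (420x560 float32, m along the optical axis (not along the pixel's ray), 0 where there is no reading), "camera_matrix" (3x3 intrinsics, pixels), "R" (3x3) and "t" (3): a world point X has camera coordinates R X + t. Camera axes: x right, y down, z forward; pixel columns grow to the right and rows downward; lengths in m; the calibration is good to about 2 mm. A picture is of the moment at which its call begins.
- r.close_job(): hands the job in, once; it reports no verdict.
Trained networks look in a picture, given as the dict that the camera call returned (one of the last four; its "shot" number tells which), for a name from the list of things; names that differ only in an ending like _2 or _b are one class to them, and where a whole thing is asked for, a point or a joint stands for the part that bears it (a point fixed in the world has none). Each returns a list of dicts, best first, with "confidence" (0 to 1); they miss things now and then, are a little off and sometimes report something else, mostly with a low value. They report only what shows in the picture. A call takes as long as a camera call.
- r.search_frame(picture, name): "centre" ([x, y, z] in m, in the coordinates of the camera as it stood for that picture, good to about 4 mm: the middle of the surface that is visible of it).
- r.silhouettes(picture, name): "region" (420x560 bool, what is visible of it).
- r.place_of(picture, name): "centre" ([x, y, z] in m, in the coordinates of the camera as it stood for that picture, good to about 4 mm: a listed point, or the origin of a listed thing).
The state is a dict: "t": time; "q": joint angles; "joint_velocities": joint speeds; "joint_efforts": joint torques, N m; "tcp_pos": TCP position; "eef_rot": TCP orientation; "wrist_force": force on the tool from outside, world axes, zero at the start; "moment": the same for the moment, N m; "gripper_width": finger opening in m.
Only numpy, scipy, OpenCV 4.12 (cv2) and the standard library are available. Lean on these libraries where they do the work, as an engineer would, in place of code of your own. Each camera call takes 0.05 s, during which the arm holds its last target. There are 200 camera calls.

### The job

The amber and the blue splash shield have been knocked over on the lab bench and lie on their panels. Tip each one back up, in either order, by pushing on the white inner face of its base with the fingers, so that it stands still on its rubber sole roughly on the spot where it fell. Do not grip or lift the shields, keep the fingers off the black soles, do not shove the shields across the bench, and leave the bottle, beaker and tip box where they are.

Things in the scene. Friction and masses are not known exactly. Their poses are not given: they have to be found in the camera images.
- amber_shield: L-shaped splash shield: white base 110 (x) x 130 (y) x 14 mm (lowest 3 mm: black sole), 0.6 kg in all (+-30 %), mostly base; orange-amber panel 8 mm thick, 130 wide, rises from the base's heel edge (x=-55) to z=180, its back flush with it. Origin: centre of underside; x to the toe, z up along the panel. Starts fallen: panel's back flat on the bench, z level, base upright, toe on top.
- amber_shield_sole: black rubber sole, 110 x 130 x 3 mm, fixed under the amber shield's base; same origin and axes. At the start it stands upright, facing away from the panel (along the shield's -z). The white inner face, on the panel's side, is parallel to it, 14 mm from the sole's underside. The fingers must not press on the sole.
- amber_shield_heel (a point): middle of the amber shield's bottom heel edge, at its (-55, 0, 0) mm, on the bench fallen or standing. Pushed with 1.5 to 3 N high on the white inner face, towards the sole side, the shield pivots about this edge, held by friction; past about 37 degrees it drops onto its sole by itself. Pushed low, it slides.
- blue_shield: L-shaped splash shield: white base 110 (x) x 130 (y) x 14 mm (lowest 3 mm: black sole), 0.6 kg in all (+-30 %), mostly base; blue panel 8 mm thick, 130 wide, rises from the base's heel edge (x=-55) to z=180, its back flush with it. Origin: centre of underside; x to the toe, z up along the panel. Starts fallen: panel's back flat on the bench, z level, base upright, toe on top.
- blue_shield_sole: black rubber sole, 110 x 130 x 3 mm, fixed under the blue shield's base; same origin and axes. At the start it stands upright, facing away from the panel (along the shield's -z). The white inner face, on the panel's side, is parallel to it, 14 mm from the sole's underside. The fingers must not press on the sole.
- blue_shield_heel (a point): middle of the blue shield's bottom heel edge, at its (-55, 0, 0) mm, on the bench fallen or standing. Pushed with 1.5 to 3 N high on the white inner face, towards the sole side, the shield pivots about this edge, held by friction; past about 37 degrees it drops onto its sole by itself. Pushed low, it slides.
- bottle: bystander: upright amber reagent bottle with blue cap, 52 mm across, 120 mm high, between the two shields; origin at the centre of its foot, z up
- beaker: bystander: open white beaker, 68 mm across, 90 mm high, out to one side; origin at the centre of its foot, z up
- tip_box: bystander: closed green box of pipette tips with grey lid, 80 x 60 x 65 mm high, out to one side; origin at the centre of its foot, z up

How it is judged:
At the end, for the whole second after the job is handed in: Both shields stand still on their soles: tilt under 0.06 rad, underside within 8 mm of the bench, the heel edge within 80 mm of where it was; bottle, beaker and tip box within 25 mm of their starting places and upright (angle between each of amber_shield, blue_shield's own z axis and vertical below 0.06 rad and height (world z) of each of amber_shield, blue_shield below 0.008 m and linear speed of each of amber_shield, blue_shield below 0.02 m/s and angular speed of each of amber_shield, blue_shield below 0.1 rad/s and distance of each of amber_shield_heel, blue_shield_heel from where it was at the start of the episode below 0.08 m and distance of each of bottle, beaker, tip_box from where it was at the start of the episode below 0.025 m and angle between each of bottle, beaker, tip_box's own z axis and vertical below 0.15 rad); the robot touches nothing.
It fails at once if a shield is lifted (heel edge more than 25 mm off the bench) (height (world z) of any of amber_shield_heel, blue_shield_heel above 0.025 m).
It fails at once if a shield is shoved away (heel edge more than 100 mm from its start) (distance of any of amber_shield_heel, blue_shield_heel from where it was at the start of the episode above 0.1 m).
It fails at once if the fingers press on a sole with over 1 N, as in gripping the base (contact force between the fingers and amber_shield_sole above 1 N or contact force between the fingers and blue_shield_sole above 1 N).
It fails at once if the bottle, beaker or tip box is knocked or carried off (moved over 40 mm or tilted over 0.4 rad) (distance of any of bottle, beaker, tip_box from where it was at the start of the episode above 0.04 m or angle between any of bottle, beaker, tip_box's own z axis and vertical above 0.4 rad).
It also fails if it takes over 64 s, if anything falls off the work surface, if the arm or the gripper's body presses on something with over 40 N, if the wrist force passes 120 N, or if a joint passes its speed limit or range.

## Working session

There is one attempt and no reset: what is moved stays moved. The work goes in short steps, Python scripts to look and compute and a tool call to move; the robot and the scene stay as the last step left them, time stands still between calls to the robot, and variables do not carry over. Pictures are saved under pics/ and viewed, about 8 in all and at most 12, crops included, and the job is handed in when it is done.

Besides the shell and the picture viewer there is one more tool, called after "Request:" as name(argument=value, ...) on one line, values as JSON. play_rows: Moves the arm, as the interface text tells. Shifts and turns lie within -1 to 1; 1 stands for 0.75 m of shift or pi/4 rad of turn. Its arguments: {"type":"object","properties":{"series":{"type":"array"},"squeeze":{"type":"number"}},"required":["series"]}

```bash
mkdir -p pics; cat > h.py <<'E'
import numpy as np, cv2
from bench import r
def w(p,c): return p["R"].T@(np.array(c)-p["t"])
def cloud(p):
    K=p["camera_matrix"]; z=p["range_z"]; v,u=np.mgrid[:420,:560]
    c=np.stack([(u-K[0,2])/K[0,0]*z,(v-K[1,2])/K[1,1]*z,z],-1)
    return (c-p["t"])@p["R"]
def save(p,n): cv2.imwrite("pics/"+n,p["image"][:,:,::-1])
E
python3 - <<'E'
from h import *
np.set_printoptions(precision=3,suppress=True)
a=r.grab_frame("top");b=r.grab_frame("side")
cv2.imwrite("pics/a.png",cv2.resize(np.vstack([a["image"],b["image"]])[:,:,::-1],(400,600)))
save(a,"top.png");save(b,"side.png")
for p,n in((a,"top"),(b,"side")):
  X=cloud(p)
  for k in["amber_shield","blue_shield","amber_shield_heel","blue_shield_heel","bottle","beaker","tip_box"]:
    print(n,k,[(w(p,d["centre"]),round(d["confidence"],2)) for d in r.place_of(p,k)[:2]])
  for k in["amber_shield","blue_shield"]:
    for d in r.silhouettes(p,k)[:1]:
      m=d["region"]&(p["range_z"]>0); P=X[m]; print(k,m.sum(),d["confidence"],P.min(0),P.max(0))
      lo=P[(P[:,2]<.03)];hi=P[P[:,2]>.09]
      for q in(lo,hi):
        if len(q)>20: print(cv2.minAreaRect(q[:,:2].astype(np.float32)), np.median(q[:,2]), cv2.boxPoints(cv2.minAreaRect(q[:,:2].astype(np.float32))).tolist())
print(r.read_state())
E
```

```text
top amber_shield [(array([0.532, 0.237, 0.056]), 0.75)]
top blue_shield [(array([ 0.511, -0.27 ,  0.058]), 0.8), (array([0.535, 0.243, 0.002]), 0.25)]
top amber_shield_heel [(array([0.538, 0.241, 0.001]), 0.92)]
top blue_shield_heel [(array([ 0.508, -0.274,  0.   ]), 0.86)]
top bottle [(array([ 0.511, -0.   , -0.   ]), 0.82), (array([0.53 , 0.242, 0.049]), 0.51)]
top beaker [(array([ 0.553, -0.538,  0.003]), 0.56)]
top tip_box [(array([ 0.584,  0.504, -0.002]), 0.96)]
blue_shield 2635 0.67 [ 0.504 -0.339 -0.005] [ 0.695 -0.194  0.119]
((0.6015029549598694, -0.26569706201553345), (0.18500643968582153, 0.13564728200435638), 4.967986583709717) 0.008256253152854139 [[0.5034738183021545, -0.20613892376422882], [0.5152207016944885, -0.3412765860557556], [0.6995320916175842, -0.32525521516799927], [0.6877852082252502, -0.19011753797531128]]
((0.5161421298980713, -0.2701515257358551), (0.014490296132862568, 0.12960141897201538), 4.589682579040527) 0.10972265233416935 [[0.5037348866462708, -0.20613837242126465], [0.514105498790741, -0.3353241980075836], [0.5285493731498718, -0.334164679050445
[... 1575 characters left out ...]
0.015087118372321129, 0.13115060329437256), 4.467242240905762) 0.1100160879574435 [[0.5014370679855347, -0.20765438675880432], [0.5116522312164307, -0.3384065330028534], [0.5266934633255005, -0.33723142743110657], [0.5164783000946045, -0.2064792811870575]]
{'t': 1.0, 'q': array([ 1.097,  0.116,  1.442, -0.   ,  1.584, -0.038]), 'joint_velocities': array([-0.001,  0.001, -0.001, -0.   , -0.001, -0.002]), 'joint_efforts': array([ -0.003, -73.174, -63.267,  -0.   ,   0.001,  -0.   ]), 'tcp_pos': array([0.285, 0.612, 0.231]), 'eef_rot': array([-0.679, -3.067,  0.   ]), 'wrist_force': array([-0.328,  0.165,  0.051]), 'moment': array([ 0.06 , -0.011, -0.054]), 'gripper_width': 0.08544544117886503}
```

View pics/top.png

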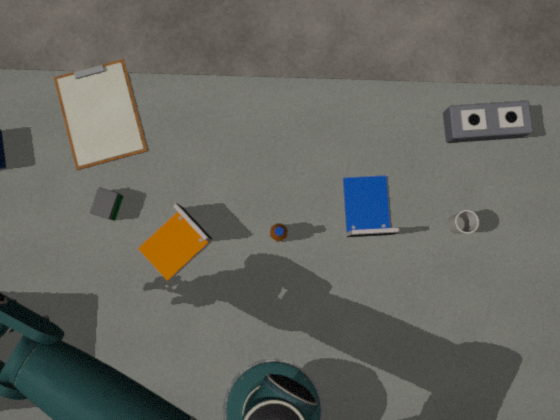

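View pics/side.png

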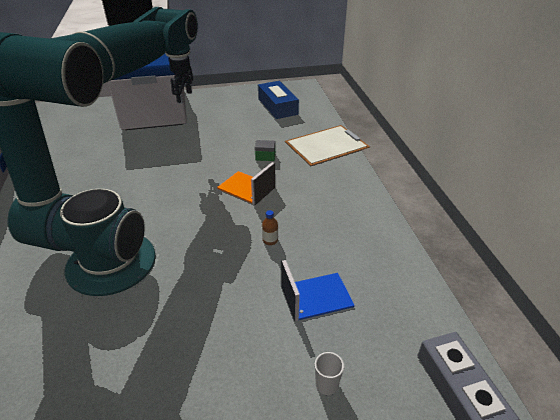

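The top picture shows the amber base at about (192,222), with its panel towards the lower left. The blue base is at about (372,232), with its panel towards +x. The side view agrees, with both soles facing away from their panels, and the networks' heel points match the depth data within a few mm. I'll go to amber first: push heading -45.6°, and hover on the panel side with the fingers shut.

Request:
play_rows(series=[{"rotation":[0,0,0.458],"translation":[-0.451,-0.285,0.0],"claw":0},{"rotation":[0,0,0.458],"translation":[-0.451,-0.285,0.0],"claw":0},{"rotation":[0,0,0.458],"translation":[-0.451,-0.285,0.0],"claw":0},{"rotation":[0,0,0.458],"translation":[-0.451,-0.285,0.0],"claw":0},{"rotation":[0,0,0.458],"translation":[-0.451,-0.285,0.0],"claw":0},{"rotation":[0,0,0.458],"translation":[-0.451,-0.285,0.0],"claw":0},{"rotation":[0,0,0.458],"translation":[-0.451,-0.285,0.0],"claw":0},{"rotation":[0,0,0.458],"translation":[-0.451,-0.285,0.0],"claw":0},{"rotation":[0,0,0.458],"translation":[-0.451,-0.285,0.0],"claw":0},{"rotation":[0,0,0.458],"translation":[-0.451,-0.285,0.107],"claw":0},{"rotation":[0,0,0.458],"translation":[-0.451,-0.285,0.107],"claw":0},{"rotation":[0,0,0.458],"translation":[-0.451,-0.285,0.107],"claw":0}])

```text
t: 2.0
tcp_pos: [0.5, 0.2723, 0.1437]
eef_rot: [-1.218, -2.89, 0.011]
wrist_force: [-0.3, 0.1, -2.6]
gripper_width: 0.0
```

Request:
play_rows(series=[{"rotation":[0,0,0],"translation":[0,0,0],"claw":0},{"rotation":[0,0,0],"translation":[0,0,0],"claw":0},{"rotation":[0,0,0],"translation":[0,0,0.03],"claw":0},{"rotation":[0,0,0],"translation":[0,0,0.055],"claw":0},{"rotation":[0,0,0],"translation":[0,0,0.072],"claw":0},{"rotation":[0,0,0],"translation":[0,0,0.072],"claw":0},{"rotation":[0,0,0],"translation":[0,0,0.072],"claw":0},{"rotation":[0,0,0],"translation":[0,0,0.072],"claw":0}])

```text
t: 2.67
tcp_pos: [0.5019, 0.276, 0.099]
eef_rot: [1.216, 2.895, 0.002]
wrist_force: [0.0, -0.2, -0.7]
gripper_width: 0.0002
```

```bash
python3 - <<'E'
from h import *
from scipy.spatial.transform import Rotation as Ro
s=r.read_state();print(s["tcp_pos"],Ro.from_rotvec(s["eef_rot"]).as_matrix().round(3),s["wrist_force"])
p=r.grab_frame("side"); cv2.imwrite("pics/c.png",cv2.resize(p["image"][80:260,160:400,::-1],(800,600)))
E
```

```text
[0.50190921 0.27602257 0.0989674 ] [[-0.7    0.714  0.002]
 [ 0.714  0.7    0.001]
 [-0.001  0.002 -1.   ]] [ 0.00501039 -0.19865361 -0.65745375]
```

View pics/c.png

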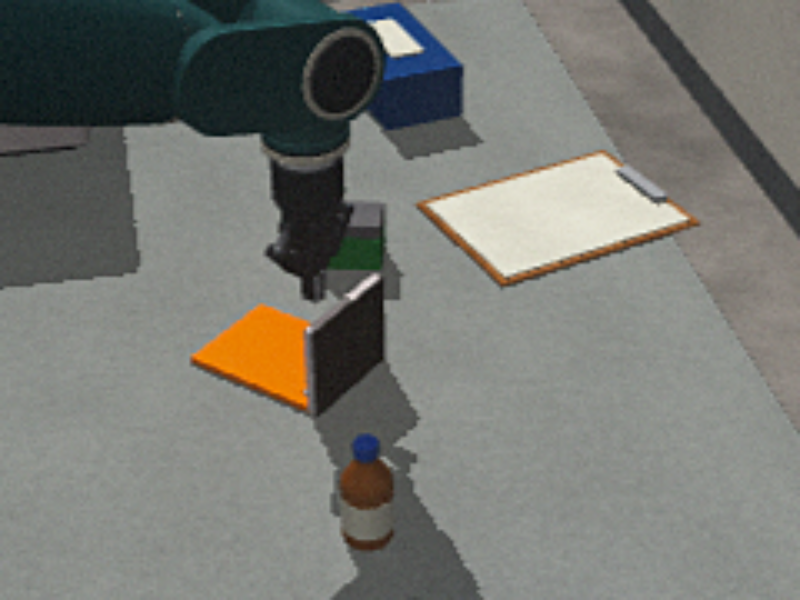

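The fingers are centred behind the amber base at crop (315,290), above the panel. Starting the push.

Request:
play_rows(series=[{"rotation":[0,0,0],"translation":[-0.01,0,0.004],"claw":0},{"rotation":[0,0,0],"translation":[-0.02,0,0.006],"claw":0},{"rotation":[0,0,0],"translation":[-0.027,0,0.006],"claw":0},{"rotation":[0,0,0],"translation":[-0.033,0,0.006],"claw":0},{"rotation":[0,0,0],"translation":[-0.039,0,0.006],"claw":0},{"rotation":[0,0,0],"translation":[-0.045,0,0.006],"claw":0},{"rotation":[0,0,0],"translation":[-0.051,0,0.006],"claw":0},{"rotation":[0,0,0],"translation":[-0.057,0,0.006],"claw":0}])

```text
t: 3.38
tcp_pos: [0.5316, 0.2445, 0.0926]
eef_rot: [1.217, 2.896, 0.0]
wrist_force: [-0.7, 2.7, 0.1]
gripper_width: 0.0003
```

```bash
python3 - <<'E'
from h import *
s=r.read_state();print(s["tcp_pos"],s["wrist_force"])
p=r.grab_frame("side"); cv2.imwrite("pics/d.png",cv2.resize(p["image"][80:260,160:400,::-1],(800,600)))
print([w(p,d["centre"]).round(3) for d in r.place_of(p,"amber_shield_heel")[:1]],[w(p,d["centre"]).round(3) for d in r.place_of(p,"amber_shield")[:1]])
E
```

```text
[0.53163753 0.24451402 0.09264148] [-0.68786819  2.731086    0.13033688]
[] [array([0.539, 0.235, 0.055])]
```

View pics/d.png

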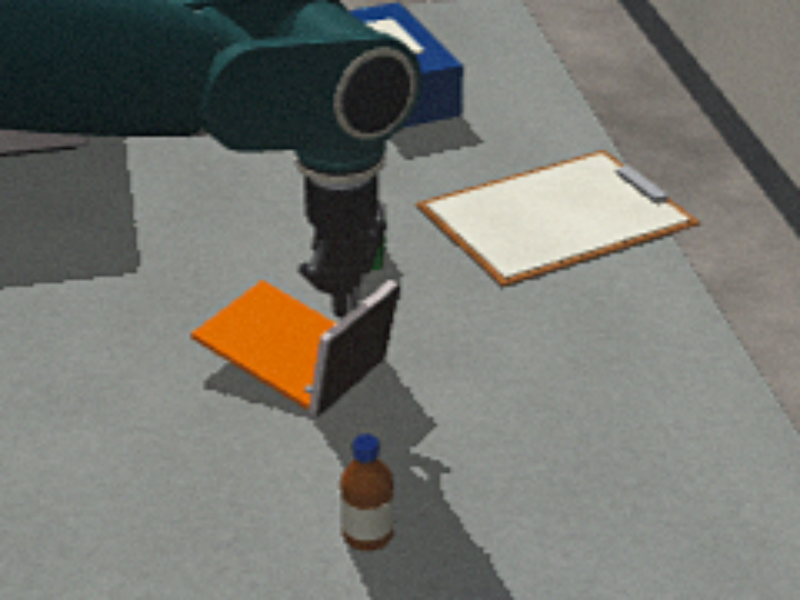

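The shield is pivoting about its heel with no sliding, and the panel has lifted off the bench. Continuing along the arc.

Request:
play_rows(series=[{"rotation":[0,0,0],"translation":[-0.007,0,0],"claw":0},{"rotation":[0,0,0],"translation":[-0.014,0,0],"claw":0},{"rotation":[0,0,0],"translation":[-0.021,0,0.001],"claw":0},{"rotation":[0,0,0],"translation":[-0.028,0,0.003],"claw":0},{"rotation":[0,0,0],"translation":[-0.035,0,0.005],"claw":0},{"rotation":[0,0,0],"translation":[-0.042,0,0.008],"claw":0},{"rotation":[0,0,0],"translation":[-0.049,0,0.011],"claw":0},{"rotation":[0,0,0],"translation":[-0.056,0,0.014],"claw":0},{"rotation":[0,0,0],"translation":[-0.063,0,0.017],"claw":0},{"rotation":[0,0,0],"translation":[-0.072,0,0.02],"claw":0},{"rotation":[0,0,0],"translation":[-0.085,0,0.02],"claw":0},{"rotation":[0,0,0],"translation":[-0.1,0,0.02],"claw":0}])

```text
t: 4.53
tcp_pos: [0.5843, 0.1907, 0.0774]
eef_rot: [-1.216, -2.896, 0.0]
wrist_force: [-0.5, -0.7, 2.0]
gripper_width: 0.0001
```

```bash
python3 - <<'E'
from h import *
s=r.read_state();print(s["tcp_pos"],s["wrist_force"])
p=r.grab_frame("side"); cv2.imwrite("pics/e.png",cv2.resize(p["image"][80:260,160:400,::-1],(800,600)))
E
```

```text
[0.58428002 0.19068563 0.07741547] [-0.54039879 -0.67076453  1.95160503]
```

View pics/e.png

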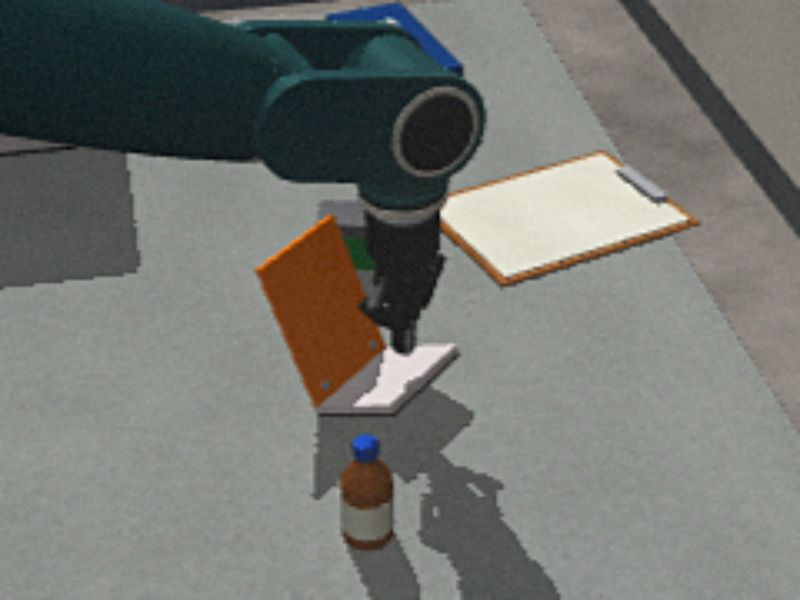

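Amber is past its balance point and falling onto its sole. I'll follow through, then lift clear.

Request:
play_rows(series=[{"rotation":[0,0,0],"translation":[-0.02,0,0],"claw":0},{"rotation":[0,0,0],"translation":[-0.03,0,0],"claw":0},{"rotation":[0,0,0],"translation":[-0.04,0,0],"claw":0},{"rotation":[0,0,0],"translation":[-0.04,0,0],"claw":0},{"rotation":[0,0,0],"translation":[-0.04,0,0],"claw":0},{"rotation":[0,0,0],"translation":[-0.04,0,0],"claw":0},{"rotation":[0,0,0],"translation":[-0.04,0,-0.05],"claw":0},{"rotation":[0,0,0],"translation":[-0.04,0,-0.1],"claw":0},{"rotation":[0,0,0],"translation":[-0.04,0,-0.15],"claw":0},{"rotation":[0,0,0],"translation":[-0.04,0,-0.2],"claw":0},{"rotation":[0,0,0],"translation":[-0.04,0,-0.22],"claw":0},{"rotation":[0,0,0],"translation":[-0.04,0,-0.22],"claw":0}])

```text
t: 5.58
tcp_pos: [0.6055, 0.1705, 0.2477]
eef_rot: [1.214, 2.892, 0.006]
wrist_force: [0.1, -0.3, 0.3]
gripper_width: 0.0003
```

```bash
python3 - <<'E'
from h import *
s=r.read_state();print(s["tcp_pos"],s["wrist_force"])
p=r.grab_frame("side"); cv2.imwrite("pics/f.png",p["image"][:,:,::-1])
for k in["amber_shield","amber_shield_heel","blue_shield_heel","bottle"]:print(k,[(w(p,d["centre"]).round(3),d["confidence"]) for d in r.place_of(p,k)[:1]])
E
```

```text
[0.60554196 0.17050497 0.24765265] [ 0.08206723 -0.30769297  0.33766382]
amber_shield [(array([0.575, 0.201, 0.003]), 0.84)]
amber_shield_heel [(array([0.538, 0.235, 0.002]), 0.59)]
blue_shield_heel [(array([ 0.511, -0.276,  0.001]), 0.92)]
bottle [(array([ 0.505, -0.004,  0.   ]), 0.72)]
```

View pics/f.png

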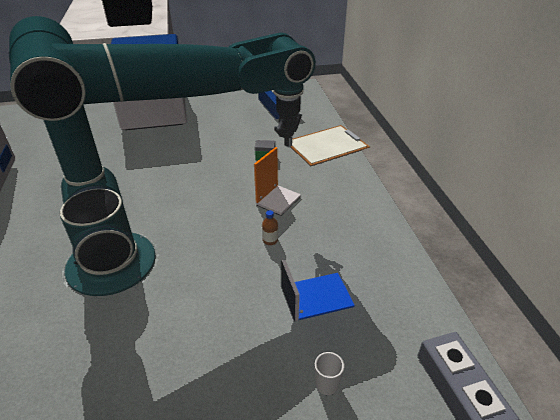

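Amber stands upright at (270,180), and its heel measures about 5 mm from its start. The bottle is in place. Moving on to hover behind the blue base.

Request:
play_rows(series=[{"rotation":[0,0,-0.9],"translation":[-0.38,-0.45,0],"claw":0},{"rotation":[0,0,-0.9],"translation":[-0.38,-0.45,0],"claw":0},{"rotation":[0,0,-0.9],"translation":[-0.38,-0.45,0],"claw":0},{"rotation":[0,0,-0.9],"translation":[-0.38,-0.45,0],"claw":0},{"rotation":[0,0,-0.9],"translation":[-0.38,-0.45,0],"claw":0},{"rotation":[0,0,-0.9],"translation":[-0.38,-0.45,0],"claw":0},{"rotation":[0,0,-0.9],"translation":[-0.38,-0.45,0],"claw":0},{"rotation":[0,0,-0.9],"translation":[-0.38,-0.45,0],"claw":0},{"rotation":[0,0,-0.9],"translation":[-0.38,-0.45,0],"claw":0},{"rotation":[0,0,-0.9],"translation":[-0.38,-0.45,0],"claw":0},{"rotation":[0,0,-0.9],"translation":[-0.38,-0.45,0],"claw":0},{"rotation":[0,0,-0.9],"translation":[-0.38,-0.45,0],"claw":0}])

```text
t: 6.83
tcp_pos: [0.5617, -0.275, 0.2405]
eef_rot: [-0.145, -3.135, 0.0]
wrist_force: [1.1, -0.5, 0.2]
gripper_width: 0.0002
```

Request:
play_rows(series=[{"rotation":[0,0,-0.215],"translation":[0,0,0],"claw":0},{"rotation":[0,0,-0.215],"translation":[0,0,0],"claw":0},{"rotation":[0,0,-0.215],"translation":[0,0,0.05],"claw":0},{"rotation":[0,0,-0.215],"translation":[0,0,0.1],"claw":0},{"rotation":[0,0,-0.215],"translation":[0,0,0.1],"claw":0},{"rotation":[0,0,-0.215],"translation":[0,0,0.1],"claw":0},{"rotation":[0,0,-0.215],"translation":[0,0,0.1],"claw":0}])

```text
t: 7.42
tcp_pos: [0.5636, -0.27, 0.1692]
eef_rot: [-0.126, 3.138, -0.001]
wrist_force: [0.6, -0.7, 0.7]
gripper_width: -0.0002
```

```bash
python3 - <<'E'
from h import *
from scipy.spatial.transform import Rotation as Ro
s=r.read_state();print(s["tcp_pos"],Ro.from_rotvec(s["eef_rot"]).as_matrix().round(3),s["wrist_force"])
E
```

```text
[ 0.56359486 -0.26995464  0.16916262] [[-0.997 -0.08   0.001]
 [-0.08   0.997 -0.   ]
 [-0.001 -0.    -1.   ]] [ 0.64384719 -0.71873192  0.66976411]
```

Request:
play_rows(series=[{"rotation":[0,0,0],"translation":[0,0,0.04],"claw":0},{"rotation":[0,0,0],"translation":[0,0,0.08],"claw":0},{"rotation":[0,0,0],"translation":[0,0,0.101],"claw":0},{"rotation":[0,0,0],"translation":[0,0,0.101],"claw":0},{"rotation":[0,0,0],"translation":[0.01,0,0.101],"claw":0},{"rotation":[0,0,0],"translation":[0.02,0,0.101],"claw":0},{"rotation":[0,0,0],"translation":[0.03,0,0.101],"claw":0},{"rotation":[0,0,0],"translation":[0.038,0,0.101],"claw":0},{"rotation":[0,0,0],"translation":[0.045,0,0.101],"claw":0},{"rotation":[0,0,0],"translation":[0.051,0,0.101],"claw":0},{"rotation":[0,0,0],"translation":[0.057,0,0.101],"claw":0},{"rotation":[0,0,0],"translation":[0.063,0,0.101],"claw":0}])

```text
t: 8.42
tcp_pos: [0.5158, -0.2738, 0.0921]
eef_rot: [-0.126, 3.139, -0.0]
wrist_force: [1.0, -0.1, 1.4]
gripper_width: -0.0001
```

```bash
python3 - <<'E'
from h import *
s=r.read_state();print(s["tcp_pos"],s["wrist_force"])
p=r.grab_frame("side"); cv2.imwrite("pics/g.png",cv2.resize(p["image"][180:360,200:440,::-1],(800,600)))
E
```

```text
[ 0.5157671  -0.27384075  0.09208028] [ 0.95678438 -0.14381916  1.41092183]
```

View pics/g.png

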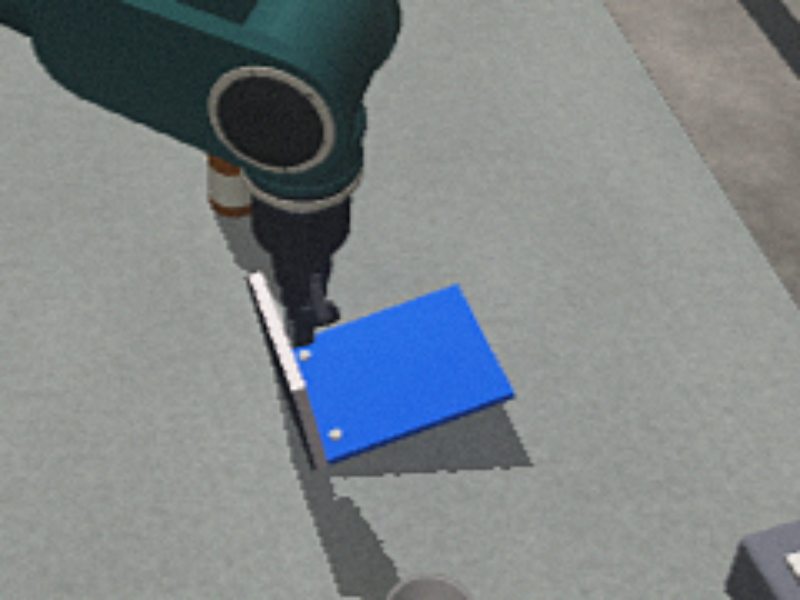

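Blue is pivoting cleanly as well. I'll use the same arc and follow-through.

Request:
play_rows(series=[{"rotation":[0,0,0],"translation":[0.007,0,0],"claw":0},{"rotation":[0,0,0],"translation":[0.014,0,0],"claw":0},{"rotation":[0,0,0],"translation":[0.021,0,0.001],"claw":0},{"rotation":[0,0,0],"translation":[0.028,0,0.003],"claw":0},{"rotation":[0,0,0],"translation":[0.035,0,0.005],"claw":0},{"rotation":[0,0,0],"translation":[0.042,0,0.008],"claw":0},{"rotation":[0,0,0],"translation":[0.049,0,0.011],"claw":0},{"rotation":[0,0,0],"translation":[0.056,0,0.014],"claw":0},{"rotation":[0,0,0],"translation":[0.063,0,0.017],"claw":0},{"rotation":[0,0,0],"translation":[0.072,0,0.02],"claw":0},{"rotation":[0,0,0],"translation":[0.085,0,0.02],"claw":0},{"rotation":[0,0,0],"translation":[0.1,0,0.02],"claw":0}])

```text
t: 9.47
tcp_pos: [0.4404, -0.2797, 0.0766]
eef_rot: [0.126, -3.139, -0.0]
wrist_force: [-0.6, -0.9, -0.0]
gripper_width: -0.0003
```

Request:
play_rows(series=[{"rotation":[0,0,0],"translation":[0.02,0,0],"claw":0},{"rotation":[0,0,0],"translation":[0.03,0,0],"claw":0},{"rotation":[0,0,0],"translation":[0.04,0,0],"claw":0},{"rotation":[0,0,0],"translation":[0.04,0,0],"claw":0},{"rotation":[0,0,0],"translation":[0.04,0,0],"claw":0},{"rotation":[0,0,0],"translation":[0.04,0,0],"claw":0},{"rotation":[0,0,0],"translation":[0.04,0,-0.05],"claw":0},{"rotation":[0,0,0],"translation":[0.04,0,-0.1],"claw":0},{"rotation":[0,0,0],"translation":[0.04,0,-0.15],"claw":0},{"rotation":[0,0,0],"translation":[0.04,0,-0.2],"claw":0},{"rotation":[0,0,0],"translation":[0.04,0,-0.22],"claw":0},{"rotation":[0,0,0],"translation":[0.04,0,-0.22],"claw":0}])

```text
t: 10.47
tcp_pos: [0.4128, -0.2827, 0.2462]
eef_rot: [-0.126, 3.135, -0.006]
wrist_force: [-0.1, -0.6, 1.2]
gripper_width: 0.0001
```

```bash
python3 - <<'E'
from h import *
s=r.read_state();print(s["tcp_pos"],s["wrist_force"])
p=r.grab_frame("side"); save(p,"h.png")
for k in["amber_shield","amber_shield_heel","blue_shield","blue_shield_heel","bottle","beaker","tip_box"]:print(k,[(w(p,d["centre"]).round(3),d["confidence"]) for d in r.place_of(p,k)[:1]])
E
```

```text
[ 0.41275686 -0.2827479   0.24617321] [-0.14199263 -0.64685607  1.21652023]
amber_shield [(array([0.573, 0.199, 0.003]), 0.92)]
amber_shield_heel [(array([ 0.538,  0.234, -0.   ]), 0.95)]
blue_shield [(array([ 0.446, -0.278,  0.001]), 0.95)]
blue_shield_heel [(array([ 0.506, -0.273,  0.001]), 0.71)]
bottle [(array([ 0.503, -0.004,  0.002]), 0.77)]
beaker [(array([ 0.55 , -0.54 , -0.001]), 0.6)]
tip_box []
```

View pics/h.png

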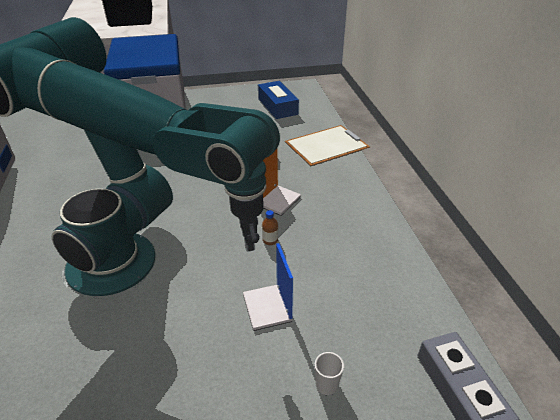

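Both shields stand, with blue at (275,290) and the arm clear of everything. I'll let the arm settle, check the tilts from depth, then hand in.

Request:
play_rows(series=[{"rotation":[0,0,0],"translation":[0,0,0],"claw":0},{"rotation":[0,0,0],"translation":[0,0,0],"claw":0},{"rotation":[0,0,0],"translation":[0,0,0],"claw":0},{"rotation":[0,0,0],"translation":[0,0,0],"claw":0}])

```text
t: 11.2
tcp_pos: [0.4114, -0.2822, 0.2418]
eef_rot: [0.126, -3.139, 0.0]
wrist_force: [0.5, 0.4, 0.5]
gripper_width: 0.0001
```

```bash
python3 - <<'E'
from h import *
p=r.grab_frame("top"); X=cloud(p)
for n,h,z in(("amber",(.538,.236),(.7,-.714)),("blue",(.507,-.273),(-.9968,-.08))):
  d=(X[...,:2]-h)@np.array(z); e=(X[...,:2]-h)@np.array([-z[1],z[0]])
  m=(p["range_z"]>0)&(d>.02)&(d<.1)&(abs(e)<.055)&(X[...,2]<.05)
  if m.sum()>20:
    A=np.c_[d[m],e[m],np.ones(m.sum())]; print(n,m.sum(),np.linalg.lstsq(A,X[...,2][m],rcond=None)[0].round(3),np.median(X[...,2][m]))
for k in["bottle","beaker","tip_box"]:print(k,[w(p,q["centre"]).round(3) for q in r.place_of(p,k)[:1]])
print(r.read_state()["tcp_pos"])
print(r.close_job())
E
```

```text
amber 987 [-0.002  0.003  0.014] 0.013867889684089274
blue 802 [ 0.011 -0.003  0.014] 0.014371391360939133
bottle [array([ 0.509, -0.001,  0.003])]
beaker [array([ 0.552, -0.54 ,  0.   ])]
tip_box [array([ 0.584,  0.505, -0.003])]
[ 0.41142055 -0.28215344  0.24181982]
the job is handed in; nothing more can be done
None
```

Both shields are standing on their soles, and I handed the job in at about 11 s. I tipped each one up with the shut fingers pushing high on the white inner face, following the arc until it dropped onto its sole, then lifted the fingers clear.

- **Tilt:** a depth fit to each base gave slopes of at most about 0.01 rad (limit 0.06). The inner faces measured 14 mm above the bench, as they should on the sole.
- **Position:** both heels measured within about 7 mm of their starts.
- **Bystanders:** the bottle, beaker and tip box were within about 3 mm of their first readings in the last top view. The last side view missed the tip box and put the bottle about 6 mm off. The top view did not confirm that shift, so I take it as network noise.
- **Robot:** the arm was clear of everything at hand-in. The highest wrist force I read during the pushes was about 3 N, though I only read it at the end of each move.

No check failed.

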